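Pin the tool rest into the bench receiver

ROBOT

A 7-joint arm with a two-finger parallel gripper is mounted at the origin on the work surface. World frame = base frame: x ahead of the robot, y to its left, z up, the work surface at z = 0. Lengths are in m, angles in rad, forces in N, time in s.
With the tool pointing down it reaches from about 0.425 to 0.875 m from the base axis. Payload 8.4 kg.
Tool frame: the origin (TCP) lies at the very end of the fingers, on their centre line; the grasp point (between the pads) lies 19 mm behind it; z points along the fingers, y is the line along which they close (so a half turn about z gives the same grasp; the last joint's range is limited). The gripper opens to 87 mm and grips with 3 to 60 N. Pads are 19 mm wide; open, the fingers measure 117 mm over their backs; the gripper's body (75 mm by 190 mm) begins 51 mm behind the grasp point.
Start: joints at [1.005, 0.333, 0.04, 1.465, -0.013, 1.343, -0.059], TCP at [0.292, -0.58, 0.223] pointing down, gripper open.
Joint ranges: [-2.58, 2.58], [-0.38, 2.09], [-1.3, 1.39], [0.25, 2.4], [-1.5, 4.64], [0.08, 2.09], [-2.65, 2.65]. Speed limits (rad/s): [2.22, 2.22, 2.79, 2.79, 3.14, 3.14, 3.14].

INTERFACE

Orientations are given as a rotation vector (axis times angle).
In Python, from station import sensors, vision, job gives the robot as it stands.
- The arm moves only by the tool move_arm, never from a script. Its argument "deltas" is a list of rows, each a list of 3 entries, a list of its own where there are three numbers: the shift along the tool's x, y, z normalised to -1 to 1, where 1 is 15 cm, then the turn, a rotation vector about the tool's x, y, z normalised to -1 to 1, where 1 is 4 degrees, then the opening, from 0 (shut) to 1 (fully open). A call has 1 to 20 rows; each row shifts and turns the commanded pose from where the row before left it, along the tool's axes as they then stand; what a row does not reach is not made up. A row lasts 1/12 s, in which the tool goes at most 41.7 mm and 7.16 degrees, less where a joint would pass 70% of its speed; a pose out of reach is approached as far as the arm can. A call with a number of a shift or a turn outside -1 to 1 is refused whole. A call with a gripper value outside its range is refused whole. The fingers move at their own pace and stop on an object; "grip_force" is the grip in N (left out, the last holds). Time passes only in rows, so rows that do not move let the fingers close. It gives the time, the measured TCP pose, the force, the opening and the grip force at its end, in the units of the state.
- sensors.observe(): the state, without advancing time (a new reading comes with each control period).
- vision.read_camera(name): name is "scene" or "side" or "wrist"; returns the picture (420x560x3 uint8, red, green, blue); there is no depth.
- vision.camera_model(name): a dict with "K" (3x3 intrinsics, pixels), "k1" (the pictures are not rectified: a ray, as slopes to the right and down, at radius r is drawn at 1 + k1 r^2 times it, then the intrinsics apply), "pose" (4x4, takes a point from camera to world coordinates). Camera axes: x right, y up, looking along -z (the intrinsics and any distortion apply to the point x, -y, -z); pixel columns grow to the right and rows downward; lengths in m; the calibration is good to about 2 mm. A picture is of the moment at which its call begins: read the wrist's pose just before it. camera_model takes no time and is no camera call; for the wrist camera it gives the pose at the moment of the call.
- job.finish_job(): hands the job in; it is judged then, once.
The state is a dict: "time": time; "joints": joint angles; "dq": joint speeds; "tau": joint torques, N m; "eef_pos": TCP position; "tcp_rot": TCP orientation; "contact_force": force on the tool from outside, world axes, zero at the start; "wrist_torque": the same for the moment, N m; "gripper_width": opening from 0.0 (shut) to 1.0 (fully open); "finger_force": force on a finger pad.
Only numpy, scipy, OpenCV 4.12 (cv2) and the standard library are available. Lean on these libraries where they do the work, as an engineer would, in place of code of your own. Each camera call takes 0.05 s, during which the arm holds its last target. There are 200 camera calls.

TASK

Gently push the tool rest's drawbar fully home into the bench receiver so that the holes line up. Then take the ball-lock pin from its stand, keep its button squeezed in while you slide it down through the holes, feeling for the hole and never forcing it, until its head sits flush on the receiver, and let go so that the balls spring out and lock it. Leave the can, the screwdriver and the tray alone.

Things in the scene. Friction and masses are not known exactly. Their poses are not given: they have to be found in the camera images.
- frame: Fixed dark steel foot plate of the bench receiver, 170 x 110 x 8 mm (x, y, z). Origin: centre of its underside, on the bench; x points from the tool-rest side into the receiver, z up. The grey steel receiver stands on it, 90 mm long (x), 74 mm wide (y), flat top 66 mm above the bench. It is harmed by over 35 N from the pin, or over 40 N from fingers on it or its drawbar.
- mid (a point): Point fixed to the foot, 66 mm above its origin, level with the receiver's flat top. The receiver's one vertical hole (15.5 mm wide in the 10 mm top plate) lies on the frame's x line through this point, but anywhere from 9 mm before to 9 mm beyond it: the receiver is bolted through long slots. This setting is not measured and must be felt or seen; it does not shift during the work.
- under (a point): Point fixed to the foot, 30 mm above its origin: the level of the underside of the receiver's lower plate. Below the top plate the hole goes on, in line, through the drawbar (17.5 mm square, 55 to 39 mm above the bench, in line only when home) and the lower plate (16 mm wide, 38 to 30 mm above the bench); below that is free space down to the foot, where the balls spring out.
- drawbar (a joint): How far the drawbar is pulled out towards the frame's -x, in m: 0 home at its stop (holes in line), 0.06 fully out; starts 0.025 to 0.05. 4 N of friction, stays where left. Its outer end carries the tool rest: upright steel plate 90 mm wide, 8 mm thick, 30 to 100 mm above the bench; its outer face, to push on, is 98 mm before the receiver's hole when home. A 26 mm ledge behind its top edge.
- stand: Fixed light wooden block 100 x 100 mm, 66 mm high, with a 26 mm square through hole in its middle in which the pin hangs loosely by its head. Origin: centre of its underside.
- pin: Ball-lock pin, 0.14 to 0.22 kg, upright in the stand. Origin: on its axis at the flat underside of the head (66 mm above the bench both in the stand and when seated in the receiver); z up. Black head 32 mm (x) by 30 mm (y), 48 mm high; below it a steel shank 14 mm in diameter, 50 mm long, narrowing to 12 mm over the last 4 mm. Upright, it may go in at any yaw.
- button (a joint): The pin's side button: steel bar 12 mm wide, 36 mm high (7 to 43 mm above the pin's origin) on the head's +y face, standing 4 mm out. Value in m: 0 released, 0.004 pressed flush (spring, about 7 N when flush). Gripping the head across its +y and -y faces with 20 N or more presses it flush; let go, it springs back.
- ball (a joint): How far the pin's two locking balls are drawn in, in m: 0 fully out, 0.004 fully in; they follow the button. They are 6 mm in size, on the shank's +x and -x sides, 40.5 mm below the pin's origin; out, they reach 10.5 mm from the axis and cannot pass any hole of the receiver.
- can: Bystander: blue spray can, 54 mm in diameter, 130 mm high, standing. Origin: centre of its underside.
- screwdriver: Bystander: screwdriver lying on the bench, handle towards its -x. Origin: centre of its underside.
- tray: Bystander: open blue parts tray 120 x 90 x 45 mm. Origin: centre of its underside.

How it is judged:
On the way, in this order (a step that is already met when the one before it is completed fails the run):
1. the drawbar is pushed home (within 2.5 mm) (value of joint drawbar below 0.0025 m), for 0.2 s.
2. the pin is down through the holes with its button pressed and balls in (z of pin in the frame of frame below 0.0695 m and horizontal distance between pin and frame below 0.013 m and value of joint ball above 0.0025 m), for 0.1 s.
At the end, for the whole second after the job is handed in: The drawbar is within 3 mm of home; the pin stands in the receiver's hole, upright within 0.08 rad, its head's underside within 2.5 mm of the receiver's top; its button is released and its balls are fully out (within 1 mm) below the lower plate; it is at rest (value of joint drawbar below 0.003 m and z of pin in the frame of frame below 0.0685 m and horizontal distance between pin and frame below 0.013 m and angle between pin's own z axis and vertical below 0.08 rad and value of joint each of button, ball below 0.001 m and linear speed of pin below 0.02 m/s); the robot touches nothing.
It fails at once if the pin is forced against the receiver with more than 35 N (contact force between pin and frame above 35 N).
It fails at once if the fingers press the receiver, drawbar or rest with more than 40 N (contact force between the fingers and frame above 40 N).
It fails at once if the can is moved (distance of can from where it was at the start of the episode above 0.02 m or angle between can's own z axis and vertical above 0.3 rad).
It fails at once if the screwdriver is moved (distance of screwdriver from where it was at the start of the episode above 0.03 m).
It fails at once if the tray is moved (distance of tray from where it was at the start of the episode above 0.02 m).
It also fails if it takes over 72 s, if anything falls off the work surface, if the arm or the gripper's body presses on something with over 40 N, if the wrist force passes 120 N, or if a joint passes its speed limit or range.

## Working session

There is one attempt and no reset: what is moved stays moved. The work goes in short steps, Python scripts to look and compute and a tool call to move; the robot and the scene stay as the last step left them, time stands still between calls to the robot, and variables do not carry over. Pictures are saved under pics/ and viewed, at most 10 in all, crops included, and the job is handed in when it is done.

Besides the shell and the picture viewer there is one more tool, called after "Emit:" as a command line: name --argument value ..., lists and objects as JSON in quotes. move_arm: Moves the arm, as the interface text tells. Its arguments: {"type":"object","properties":{"deltas":{"type":"array"},"grip_force":{"type":"number"}},"required":["deltas"]}

```bash
mkdir -p pics; ls; python3 - <<'E'
from station import sensors, vision
import cv2, numpy as np
s=sensors.observe(); print({k:np.round(v,3).tolist() for k,v in s.items()})
for n in ("scene","side"):
    im=vision.read_camera(n); cv2.imwrite(f"pics/{n}0.png",im[:,:,::-1]); m=vision.camera_model(n); print(n,np.round(m["K"],1).tolist(),m["k1"],np.round(m["pose"],3).tolist())
E
```

```text
pics
{'time': 0.0, 'joints': [1.005, 0.334, 0.04, 1.466, -0.013, 1.343, -0.058], 'dq': [0.0, 0.0, 0.0, 0.001, 0.001, -0.0, 0.001], 'tau': [-0.001, -65.636, 1.335, -40.381, -0.06, 0.045, 0.0], 'eef_pos': [0.292, -0.58, 0.222], 'tcp_rot': [-3.055, -0.726, 0.001], 'contact_force': [0.285, 0.429, -0.328], 'wrist_torque': [0.014, -0.015, -0.01], 'finger_force': 0.0, 'gripper_width': 1.001}
scene [[436.8, 0.0, 278.0], [0.0, 436.8, 209.7], [0.0, 0.0, 1.0]] -0.10424201994278666 [[-0.319, -0.817, 0.48, 0.976], [0.948, -0.273, 0.165, 0.179], [-0.003, 0.508, 0.862, 0.848], [0.0, 0.0, 0.0, 1.0]]
side [[400.3, 0.0, 274.8], [0.0, 400.3, 213.6], [0.0, 0.0, 1.0]] -0.016203458628869363 [[-0.948, 0.256, -0.192, 0.315], [-0.319, -0.731, 0.603, 0.636], [0.014, 0.633, 0.774, 0.843], [0.0, 0.0, 0.0, 1.0]]
```

View pics/scene0.png

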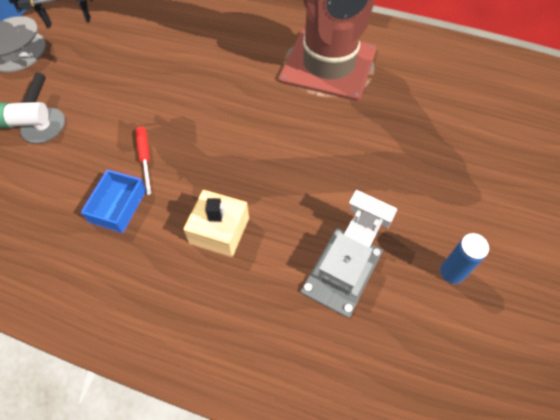

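View pics/side0.png

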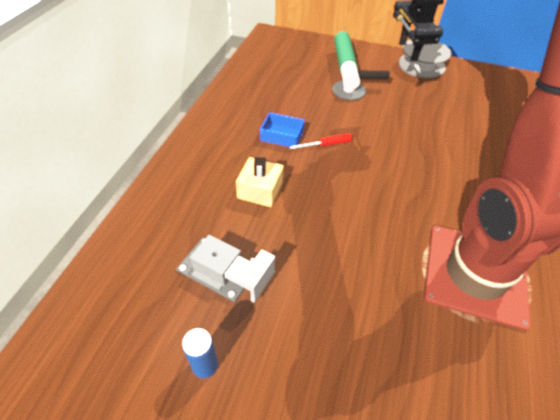

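Scene view: receiver hole near (347,259), rest plate near (372,207), stand top near (218,215), pin head near (214,209), can (465,260). Side view: hole (213,254), pin (260,166), rest (262,270). Next, a zoomed crop of both for finer pixels.

```bash
cat > h.py <<'E'
import numpy as np, cv2, json
from station import vision, sensors
from scipy.spatial.transform import Rotation as R
def ray(m,u,v):
    K=np.array(m["K"]); d=np.array([(u-K[0,2])/K[0,0],(v-K[1,2])/K[1,1]]); s=d.copy()
    for _ in range(20): s=d/(1+m["k1"]*(s@s))
    P=np.array(m["pose"]); return P[:3,3],P[:3,:3]@np.array([s[0],-s[1],-1])
def onz(m,u,v,z):
    o,d=ray(m,u,v); return o+d*(z-o[2])/d[2]
def tri(r1,r2):
    (a,d),(b,e)=r1,r2; d=d/np.linalg.norm(d); e=e/np.linalg.norm(e)
    t=np.linalg.lstsq(np.c_[d,-e],b-a,rcond=None)[0]; p,q=a+d*t[0],b+e*t[1]; return (p+q)/2,np.linalg.norm(p-q)
E
python3 - <<'E'
from h import *
a=cv2.imread("pics/scene0.png")[150:320,180:405]; b=cv2.imread("pics/side0.png")[150:305,170:285]
f=lambda i,s: cv2.resize(i,None,fx=s,fy=s,interpolation=cv2.INTER_CUBIC)
A=f(a,2);B=f(b,3)
o=np.zeros((max(A.shape[0],B.shape[0]),A.shape[1]+B.shape[1],3),np.uint8);o[:A.shape[0],:A.shape[1]]=A;o[:B.shape[0],A.shape[1]:]=B
cv2.imwrite("pics/z0.png",o);print(o.shape)
S=vision.camera_model("scene");D=vision.camera_model("side")
for n,p,q,z in (("hole",(347,259),(213,254),.066),("pin",(214,203),(260,160),.114)):
    print(n,onz(S,*p,z),onz(D,*q,z),tri(ray(S,*p),ray(D,*q)))
for n,p in dict(s1=(308,287),s2=(348,308),s3=(376,252)).items(): print(n,onz(S,*p,.01))
E
```

```text
(465, 795, 3)
hole [0.60285333 0.19273972 0.066     ] [0.60332983 0.19185524 0.066     ] (array([0.60311327, 0.19255024, 0.06685524]), np.float64(0.0004400226632321926))
pin [ 0.59179759 -0.08633655  0.114     ] [ 0.5903184  -0.09247619  0.114     ] (array([ 0.59057341, -0.08808357,  0.11533948]), np.float64(0.005036475959778312))
s1 [0.66114897 0.1338957  0.01      ]
s2 [0.6784816  0.22184407 0.01      ]
s3 [0.54114562 0.24843013 0.01      ]
```

View pics/z0.png

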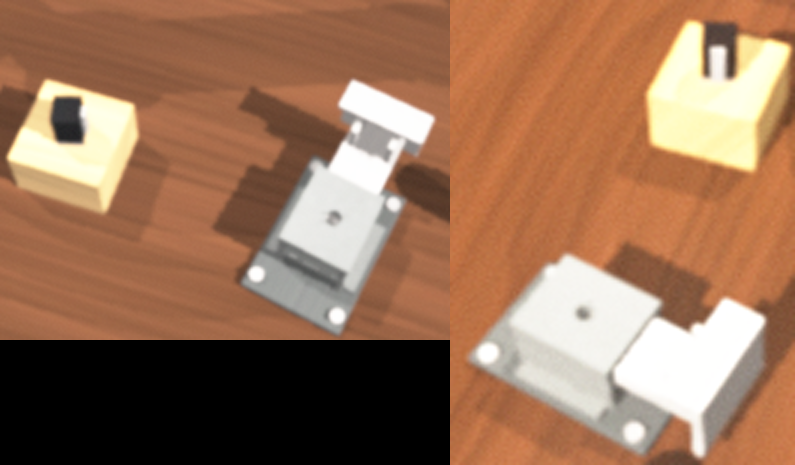

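Crop: hole at scene (347,258.5) / side (214.7,254.3); foot screws (308,287), (348.5,307.5), (377,252); rest's ledge top runs (356,190)–(396,209). The pin's button faces the receiver (world +y).

```bash
cat >> h.py <<'E'
YAW=-0.193
FX=np.array([np.cos(YAW),np.sin(YAW)]);FY=np.array([-FX[1],FX[0]])
def rep():
    s=sensors.observe(); r=R.from_rotvec(s["tcp_rot"]).as_matrix()
    print("t",round(s["time"],2),"tcp",np.round(s["eef_pos"],4),"toolx",np.round(r[:,0],3),"tooly",np.round(r[:,1],3),"z",np.round(r[:,2],3),"F",np.round(s["contact_force"],1),"w",round(s["gripper_width"],3),"ff",round(s["finger_force"],1))
    return np.array(s["eef_pos"]),r
E
python3 - <<'E'
from h import *
S=vision.camera_model("scene");D=vision.camera_model("side")
H,e=tri(ray(S,347,258.5),ray(D,214.7,254.3));print("hole",H,e)
a,b=onz(S,356,190,.1),onz(S,396.5,209,.1);print("rest top outer corners",a,b,np.linalg.norm(a-b),"yaw",np.arctan2(*(a-b)[:2])-0)
for p in (a,b): print("frame rel hole",(p-H)[:2]@FX,(p-H)[:2]@FY)
c=onz(D,197,340,.13);print("can",c,onz(S,471,246,.13))
print("stand top",[onz(S,180+u/2,150+v/2,.066)[:2].round(4) for u,v in((45,80),(137,104),(105,185),(10,157))])
print("push-start xyz home face",H[:2]-.098*FX)
p,r=rep()
E
```

```text
hole [0.60034916 0.19158918 0.06456507] 0.0023166952560201683
rest top outer corners [0.46354201 0.17226583 0.1       ] [0.48179853 0.26027963 0.1       ] 0.08988731934891604 yaw -2.937065127570696
frame rel hole -0.13056078988355296 -0.045204746913106664
frame rel hole -0.12952463441938275 0.04467660021513839
can [0.53012194 0.40980485 0.13      ] [0.53593554 0.40580234 0.13      ]
stand top [array([ 0.5444, -0.1399]), array([ 0.5414, -0.0356]), array([ 0.6403, -0.0327]), array([ 0.6418, -0.1364])]
push-start xyz home face [0.5041687  0.21038598]
t 0.1 tcp [ 0.2923 -0.5801  0.2217] toolx [ 0.893  0.45  -0.   ] tooly [ 0.45  -0.893 -0.001] z [-0.001  0.001 -1.   ] F [0.2 0.1 0.1] w 0.999 ff 0.0
```

```bash
cat >> h.py <<'E'
def plan(dest,dyaw=0,n=None,tilt=True,p=None,r=None):
    "rows in tool units to world dest, turning dyaw rad about world z; returns end pose"
    if p is None: p,r=rep()
    d=np.array(dest)-p; n=n or int(max(np.ceil(np.linalg.norm(d)/.038),np.ceil(abs(np.degrees(dyaw))/4),1))
    for i in range(n):
        print(np.round(r.T@d/n/.15,3).tolist(),"turn z",round(-np.degrees(dyaw)/n/4,3))
        r=R.from_rotvec([0,0,dyaw/n]).as_matrix()@r
    print('--'); return np.array(dest),r
E
python3 - <<'E'
from h import *
p,r=plan([.5,-.05,.222],-.66,16)
plan([.443,.222,.16],0,9,p=p,r=r)
E
```

```text
t 0.1 tcp [ 0.2923 -0.5801  0.2217] toolx [ 0.893  0.45  -0.   ] tooly [ 0.45  -0.893 -0.001] z [-0.001  0.001 -1.   ] F [0.2 0.1 0.1] w 0.999 ff 0.0
[0.177, -0.158, 0.0] turn z 0.591
[0.17, -0.165, 0.0] turn z 0.591
[0.163, -0.172, 0.0] turn z 0.591
[0.156, -0.179, 0.0] turn z 0.591
[0.148, -0.185, 0.0] turn z 0.591
[0.141, -0.191, 0.0] turn z 0.591
[0.133, -0.197, 0.0] turn z 0.591
[0.124, -0.202, 0.0] turn z 0.591
[0.116, -0.207, 0.0] turn z 0.591
[0.107, -0.212, 0.0] turn z 0.591
[0.098, -0.216, 0.0] turn z 0.591
[0.089, -0.22, 0.0] turn z 0.591
[0.08, -0.223, 0.0] turn z 0.591
[0.071, -0.226, 0.0] turn z 0.591
[0.062, -0.229, 0.0] turn z 0.591
[0.052, -0.231, 0.0] turn z 0.591
--
[-0.08, -0.19, 0.046] turn z -0.0
[-0.08, -0.19, 0.046] turn z -0.0
[-0.08, -0.19, 0.046] turn z -0.0
[-0.08, -0.19, 0.046] turn z -0.0
[-0.08, -0.19, 0.046] turn z -0.0
[-0.08, -0.19, 0.046] turn z -0.0
[-0.08, -0.19, 0.046] turn z -0.0
[-0.08, -0.19, 0.046] turn z -0.0
[-0.08, -0.19, 0.046] turn z -0.0
--
```

Emit:
move_arm --deltas '[[[0.177,-0.158,0],[0,0,0.59],1],[[0.17,-0.165,0],[0,0,0.59],1],[[0.163,-0.172,0],[0,0,0.59],1],[[0.156,-0.179,0],[0,0,0.59],1],[[0.148,-0.185,0],[0,0,0.59],1],[[0.141,-0.191,0],[0,0,0.59],1],[[0.133,-0.197,0],[0,0,0.59],1],[[0.124,-0.202,0],[0,0,0.59],1],[[0.116,-0.207,0],[0,0,0.59],1],[[0.107,-0.212,0],[0,0,0.59],1],[[0.098,-0.216,0],[0,0,0.59],1],[[0.089,-0.22,0],[0,0,0.59],1],[[0.08,-0.223,0],[0,0,0.59],1],[[0.071,-0.226,0],[0,0,0.59],1],[[0.062,-0.229,0],[0,0,0.59],1],[[0.052,-0.231,0],[0,0,0.59],1],[[0,0,0],[0,0,0],1]]'

```text
time: 1.52
eef_pos: [0.5015, -0.0427, 0.2225]
tcp_rot: [-3.125, 0.292, -0.001]
contact_force: [-0.6, -1.0, 0.3]
gripper_width: 0.998
finger_force: 0.0
```

```bash
python3 - <<'E'
from h import *
import pickle
p,r=rep(); m=vision.camera_model("wrist"); im=vision.read_camera("wrist"); pickle.dump(m,open("w1.pkl","wb"))
cv2.imwrite("pics/w1.png",im[:,:,::-1]); print(np.round(m["pose"],3).tolist(),np.round(m["K"],1).tolist(),m["k1"])
plan([.443,.222,.10],0,10)
E
```

```text
t 1.52 tcp [ 0.5015 -0.0427  0.2225] toolx [ 0.983 -0.185  0.   ] tooly [-0.185 -0.983 -0.003] z [ 0.001  0.003 -1.   ] F [-0.6 -1.   0.3] w 0.998 ff 0.0
[[-0.186, 0.948, 0.259, 0.573], [-0.983, -0.179, -0.052, -0.056], [-0.003, -0.264, 0.964, 0.385], [0.0, 0.0, 0.0, 1.0]] [[357.5, 0.0, 275.5], [0.0, 357.5, 209.6], [0.0, 0.0, 1.0]] -0.05955232064116437
t 1.57 tcp [ 0.5006 -0.0463  0.2224] toolx [ 0.983 -0.185 -0.   ] tooly [-0.185 -0.983 -0.001] z [-0.     0.001 -1.   ] F [-0.2 -1.1  0.8] w 0.997 ff 0.0
[-0.071, -0.169, 0.082] turn z -0.0
[-0.071, -0.169, 0.082] turn z -0.0
[-0.071, -0.169, 0.082] turn z -0.0
[-0.071, -0.169, 0.082] turn z -0.0
[-0.071, -0.169, 0.082] turn z -0.0
[-0.071, -0.169, 0.082] turn z -0.0
[-0.071, -0.169, 0.082] turn z -0.0
[-0.071, -0.169, 0.082] turn z -0.0
[-0.071, -0.169, 0.082] turn z -0.0
[-0.071, -0.169, 0.082] turn z -0.0
--
```

View pics/w1.png

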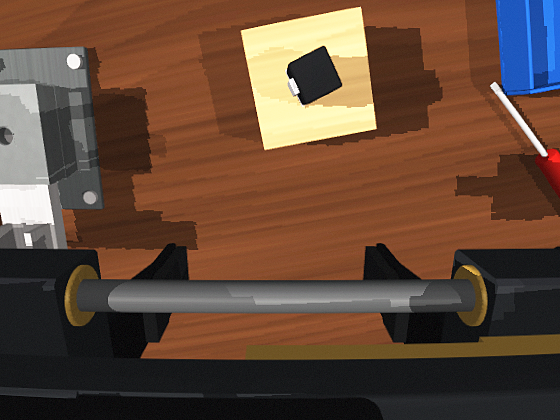

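Wrist view: pin head centre ≈ (316,75), turned about 25° in its stand, button at (292,87); stand corners (242,30), (361,8), (376,128), (265,150); receiver hole (5,135).

Emit:
move_arm --deltas '[[[-0.071,-0.169,0.06],[0,0,0],0],[[-0.071,-0.169,0.06],[0,0,0],0],[[-0.071,-0.169,0.06],[0,0,0],0],[[-0.071,-0.169,0.06],[0,0,0],0],[[-0.071,-0.169,0.06],[0,0,0],0],[[-0.071,-0.169,0.06],[0,0,0],0],[[-0.071,-0.169,0.06],[0,0,0],0],[[-0.071,-0.169,0.06],[0,0,0],0],[[-0.071,-0.169,0.06],[0,0,0],0],[[-0.071,-0.169,0.06],[0,0,0],0],[[0,0,0.2],[0,0,0],0],[[0,0,0],[0,0,0],0],[[0,0,0],[0,0,0],0]]' --grip_force 10

```text
time: 2.65
eef_pos: [0.443, 0.2173, 0.1015]
tcp_rot: [3.125, -0.302, -0.005]
contact_force: [-0.0, 0.1, 1.0]
gripper_width: 0.093
finger_force: 0.0
```

```bash
python3 - <<'E'
from h import *
import pickle
p,r=rep()
H=np.array([.6003,.1916]); print("rel hole",(p[:2]-H)@FX,(p[:2]-H)@FY)
plan([.443,.222,.055],0,4)
m=pickle.load(open("w1.pkl","rb")); im=cv2.imread("pics/w1.png"); 
g=im.max(2).astype(int); k=np.zeros_like(g,np.uint8); k[10:148,245:375]=(g[10:148,245:375]<70)
# keep only inside the stand (convex polygon)
pol=np.zeros_like(k); cv2.fillConvexPoly(pol,np.array([(244,32),(360,11),(373,126),(267,147)]),1); k&=pol
c=max(cv2.findContours(k,cv2.RETR_EXTERNAL,cv2.CHAIN_APPROX_NONE)[0],key=cv2.contourArea)
print(cv2.contourArea(c),cv2.minAreaRect(c)); ap=cv2.approxPolyDP(cv2.convexHull(c),3,True)[:,0]; print(ap.tolist())
for q in ap: print(q,onz(m,*q,.114).round(4))
w=(im.min(2)>170)&(im.max(2).astype(int)-im.min(2)<40); w[:, :280]=0; w[:,305:]=0; w[:70]=0;w[105:]=0
ys,xs=np.nonzero(w); print("button",len(xs),xs.mean(),ys.mean())
print("hole",onz(m,5,135,.066)); 
print([onz(m,*q,.066)[:2].round(4) for q in((242,30),(361,8),(376,128),(265,150))])
E
```

```text
t 2.65 tcp [0.443  0.2173 0.1015] toolx [ 0.982 -0.191 -0.003] tooly [-0.191 -0.982  0.002] z [-0.003 -0.002 -1.   ] F [-0.   0.1  1. ] w 0.093 ff 0.0
rel hole -0.1592814344716765 -0.004982051469983782
t 2.65 tcp [0.443  0.2173 0.1015] toolx [ 0.982 -0.191 -0.003] tooly [-0.191 -0.982  0.002] z [-0.003 -0.002 -1.   ] F [-0.   0.1  1. ] w 0.093 ff 0.0
[-0.001, -0.008, 0.077] turn z -0.0
[-0.001, -0.008, 0.077] turn z -0.0
[-0.001, -0.008, 0.077] turn z -0.0
[-0.001, -0.008, 0.077] turn z -0.0
--
1857.0 ((313.4000244140625, 75.29999542236328), (44.72135925292969, 46.0629997253418), 63.43495178222656)
[[323, 46], [341, 85], [303, 104], [287, 73], [288, 65]]
[323  46] [ 0.6123 -0.0971  0.114 ]
[341  85] [ 0.5837 -0.1057  0.114 ]
[303 104] [ 0.5756 -0.0764  0.114 ]
[287  73] [ 0.599  -0.0688  0.114 ]
[288  65] [ 0.6042 -0.0705  0.114 ]
button 126 292.55555555555554 86.05555555555556
hole [0.60272827 0.18988108 0.066     ]
[array([ 0.6439, -0.0406]), array([ 0.6427, -0.1397]), array([ 0.5444, -0.1396]), array([ 0.5433, -0.0403])]
```

Emit:
move_arm --deltas '[[[0,0,0.077],[0,0,0],0],[[0,0,0.077],[0,0,0],0],[[0,0,0.077],[0,0,0],0],[[0,0,0.077],[0,0,0],0],[[0.03,0,0],[0,0,0],0],[[0.03,0,0],[0,0,0],0],[[0.03,0,0],[0,0,0],0],[[0.02,0,0],[0,0,0],0],[[0.02,0,0],[0,0,0],0],[[0.02,0,0],[0,0,0],0],[[0.02,0,0],[0,0,0],0],[[0.02,0,0],[0,0,0],0],[[0.02,0,0],[0,0,0],0]]'

```text
time: 3.73
eef_pos: [0.475, 0.2129, 0.0565]
tcp_rot: [-3.127, 0.301, -0.0]
contact_force: [-4.1, 0.6, 3.2]
gripper_width: 0.003
finger_force: 2.3
```

Emit:
move_arm --deltas '[[[0.015,0,0],[0,0,0],0],[[0.015,0,0],[0,0,0],0],[[0.015,0,0],[0,0,0],0],[[0.015,0,0],[0,0,0],0],[[0.015,0,0],[0,0,0],0],[[0.01,0,0],[0,0,0],0],[[0,0,0],[0,0,0],0]]'

```text
time: 4.32
eef_pos: [0.4879, 0.2103, 0.0564]
tcp_rot: [-3.127, 0.302, -0.001]
contact_force: [-1.1, 1.3, 0.5]
gripper_width: 0.008
finger_force: 0.7
```

Emit:
move_arm --deltas '[[[0.008,0,0],[0,0,0],0],[[0.008,0,0],[0,0,0],0],[[0.008,0,0],[0,0,0],0]]'

```text
time: 4.57
eef_pos: [0.4908, 0.2097, 0.0563]
tcp_rot: [3.127, -0.301, -0.0]
contact_force: [-4.1, 1.5, 1.5]
gripper_width: 0.002
finger_force: 2.1
```

Emit:
move_arm --deltas '[[[0.007,0,0],[0,0,0],0],[[0.007,0,0],[0,0,0],0]]'

```text
time: 4.73
eef_pos: [0.4929, 0.2092, 0.0563]
tcp_rot: [-3.127, 0.301, 0.0]
contact_force: [-3.7, 1.3, 1.9]
gripper_width: 0.005
finger_force: 2.1
```

Emit:
move_arm --deltas '[[[0.007,0,0],[0,0,0],0],[[0.007,0,0],[0,0,0],0]]'

```text
time: 4.9
eef_pos: [0.4934, 0.2091, 0.0563]
tcp_rot: [3.126, -0.301, -0.005]
contact_force: [-15.8, 1.6, 9.7]
gripper_width: 0.009
finger_force: 7.9
```

Emit:
move_arm --deltas '[[[-0.03,0,0],[0,0,0],0],[[-0.08,0,0],[0,0,0],0],[[0,0,-0.2],[0,0,0],0],[[0,0,-0.2],[0,0,0],0.3],[[0.1,0,-0.2],[0,0,0],1],[[0.15,0,-0.2],[0,0,0],1],[[0.15,0,-0.1],[0,0,0],1],[[0.15,0,-0.02],[0,0,0],1],[[0,0,0],[0,0,0],1],[[0,0,0],[0,0,0],1],[[0,0,0],[0,0,0],1]]'

```text
time: 5.82
eef_pos: [0.5588, 0.1964, 0.1938]
tcp_rot: [3.127, -0.301, -0.001]
contact_force: [-0.3, 0.2, -0.1]
gripper_width: 0.528
finger_force: 0.0
```

```bash
python3 - <<'E'
from h import *
import pickle
p,r=rep(); m=vision.camera_model("wrist"); im=vision.read_camera("wrist"); pickle.dump(m,open("w2.pkl","wb"))
cv2.imwrite("pics/w2.png",im[:,:,::-1])
E
```

```text
t 5.82 tcp [0.5588 0.1964 0.1938] toolx [ 0.982 -0.191 -0.001] tooly [-0.191 -0.982  0.   ] z [-0.001 -0.    -1.   ] F [-0.3  0.2 -0.1] w 0.528 ff 0.0
```

View pics/w2.png

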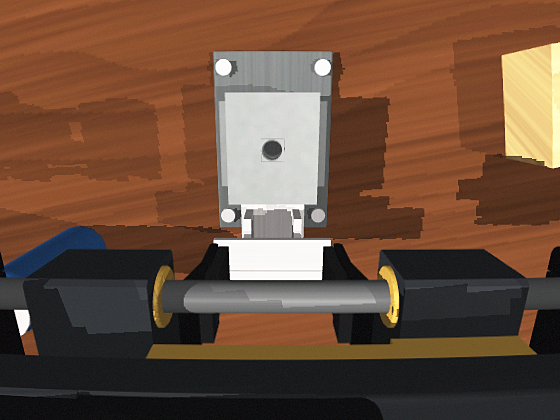

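Wrist view: drawbar home, hole at about (272,150) with full dark depth (holes in line), foot screws (224,67), (322,67), (228,215), (318,215).

```bash
python3 - <<'E'
from h import *
import pickle
m=pickle.load(open("w2.pkl","rb")); im=cv2.imread("pics/w2.png"); g=cv2.cvtColor(im,cv2.COLOR_BGR2GRAY)
k=np.zeros_like(g); k[135:166,255:290]=g[135:166,255:290]<130
c=max(cv2.findContours(k,cv2.RETR_EXTERNAL,cv2.CHAIN_APPROX_NONE)[0],key=cv2.contourArea)
(u,v),rad=cv2.minEnclosingCircle(c); print("hole px",u,v,rad,cv2.contourArea(c))
H=onz(m,u,v,.066); print("hole",H.round(4),"diam",np.linalg.norm(onz(m,u+rad,v,.066)-onz(m,u-rad,v,.066)))
q=[onz(m,*p,.011)[:2] for p in((224,67),(322,67),(228,215),(318,215))]; print(np.round(q,4),"mid",np.mean(q,0))
d=q[0]+q[1]-q[2]-q[3]; print("yaw",np.arctan2(d[1],d[0])); x=(H[:2]-np.mean(q,0)); print("setting",x@FX,x@FY)
plan([.594-.0,-.087,.16],.47,12)
E
```

```text
hole px 271.4583435058594 149.86805725097656 9.96348762512207 268.5
hole [0.6023 0.1916 0.066 ] diam 0.016055762149096615
[[0.679  0.2211]
 [0.6619 0.1335]
 [0.5415 0.2488]
 [0.5241 0.16  ]] mid [0.60161867 0.19083867]
yaw -0.194640668337056
setting 0.0005098673819482368 0.0008674649316202354
t 5.87 tcp [0.5586 0.1966 0.1938] toolx [ 0.982 -0.19  -0.001] tooly [-0.19  -0.982  0.   ] z [-0.001 -0.    -1.   ] F [-0.6  0.2  0.5] w 0.57 ff 0.0
[0.049, 0.151, 0.019] turn z -0.561
[0.043, 0.153, 0.019] turn z -0.561
[0.037, 0.154, 0.019] turn z -0.561
[0.031, 0.156, 0.019] turn z -0.561
[0.025, 0.157, 0.019] turn z -0.561
[0.019, 0.158, 0.019] turn z -0.561
[0.013, 0.158, 0.019] turn z -0.561
[0.007, 0.159, 0.019] turn z -0.561
[0.0, 0.159, 0.019] turn z -0.561
[-0.006, 0.159, 0.019] turn z -0.561
[-0.012, 0.158, 0.019] turn z -0.561
[-0.018, 0.158, 0.019] turn z -0.561
--
```

```bash
python3 - <<'E'
from h import *
plan([.551,-.099,.19],.472,12)
E
```

```text
t 5.87 tcp [0.5586 0.1966 0.1938] toolx [ 0.982 -0.19  -0.001] tooly [-0.19  -0.982  0.   ] z [-0.001 -0.    -1.   ] F [-0.6  0.2  0.5] w 0.57 ff 0.0
[0.027, 0.162, 0.002] turn z -0.563
[0.021, 0.163, 0.002] turn z -0.563
[0.014, 0.164, 0.002] turn z -0.563
[0.008, 0.164, 0.002] turn z -0.563
[0.001, 0.164, 0.002] turn z -0.563
[-0.005, 0.164, 0.002] turn z -0.563
[-0.012, 0.164, 0.002] turn z -0.563
[-0.018, 0.163, 0.002] turn z -0.563
[-0.024, 0.162, 0.002] turn z -0.563
[-0.031, 0.161, 0.002] turn z -0.563
[-0.037, 0.16, 0.002] turn z -0.563
[-0.043, 0.158, 0.002] turn z -0.563
--
```

Emit:
move_arm --deltas '[[[0.027,0.162,0],[0,0,-0.563],1],[[0.021,0.163,0],[0,0,-0.563],1],[[0.014,0.164,0],[0,0,-0.563],1],[[0.008,0.164,0],[0,0,-0.563],1],[[0,0.164,0],[0,0,-0.563],1],[[-0.005,0.164,0],[0,0,-0.563],1],[[-0.012,0.164,0],[0,0,-0.563],1],[[-0.018,0.163,0],[0,0,-0.563],1],[[-0.024,0.162,0],[0,0,-0.563],1],[[-0.031,0.161,0],[0,0,-0.563],1],[[-0.037,0.16,0],[0,0,-0.563],1],[[-0.043,0.158,0],[0,0,-0.563],1],[[0,0,0],[0,0,0],1],[[0,0,0],[0,0,0],1],[[0,0,0],[0,0,0],1]]'

```text
time: 7.12
eef_pos: [0.5512, -0.0978, 0.1942]
tcp_rot: [-3.11, -0.438, 0.0]
contact_force: [-0.2, 0.8, -0.0]
gripper_width: 1.001
finger_force: 0.0
```

```bash
python3 - <<'E'
from h import *
import pickle
p,r=rep(); m=vision.camera_model("wrist"); im=vision.read_camera("wrist"); pickle.dump(m,open("w3.pkl","wb"))
cv2.imwrite("pics/w3.png",im[:,:,::-1])
E
```

```text
t 7.12 tcp [ 0.5512 -0.0978  0.1942] toolx [ 0.961  0.276 -0.   ] tooly [ 0.276 -0.961 -0.001] z [-0.  0. -1.] F [-0.2  0.8 -0. ] w 1.001 ff 0.0
```

View pics/w3.png

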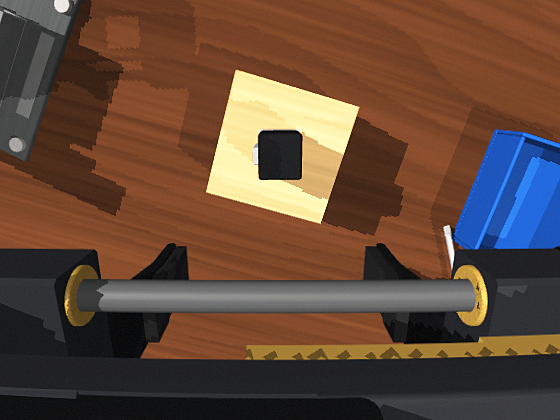

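Wrist view: head spans columns 258–302, rows 130–180, square to the tool, button on its left at (255,155). Yaw is right.

```bash
python3 - <<'E'
from h import *
import pickle
m=pickle.load(open("w3.pkl","rb")); im=cv2.imread("pics/w3.png"); g=im.max(2)
k=np.zeros_like(g); k[115:195,245:318]=g[115:195,245:318]<70
c=max(cv2.findContours(k,cv2.RETR_EXTERNAL,cv2.CHAIN_APPROX_NONE)[0],key=cv2.contourArea)
x,y,w,h=cv2.boundingRect(c); print(x,y,w,h,cv2.minAreaRect(c))
p,r=rep()
C=[onz(m,x+a*w,y+b*h,.114) for a,b in((0,0),(1,0),(0,1),(1,1))]; print(np.round(C,4), np.linalg.norm(C[0]-C[1]),np.linalg.norm(C[0]-C[2]))
# top row edge = far (+toolx) edge of top face; columns = y edges; centre = far edge mid - 16mm toolx
f=(C[0]+C[1])/2; P=f-.016*r[:,0]; print("pin",P.round(4), "mean",np.mean(C,0).round(4))
plan([P[0],P[1],.14],0,4)
E
```

```text
258 130 44 50 ((279.5, 154.5), (49.0, 43.0), 90.0)
t 7.17 tcp [ 0.5514 -0.0974  0.1943] toolx [0.961 0.277 0.   ] tooly [ 0.277 -0.961 -0.   ] z [-0.  0. -1.] F [-0.8  0.2 -0.1] w 0.997 ff 0.0
[[ 0.6074 -0.0697  0.114 ]
 [ 0.6154 -0.0978  0.114 ]
 [ 0.5748 -0.0786  0.114 ]
 [ 0.5831 -0.1077  0.114 ]] 0.029257258668849945 0.03376001444974757
pin [ 0.596  -0.0882  0.114 ] mean [ 0.5952 -0.0884  0.114 ]
t 7.17 tcp [ 0.5514 -0.0974  0.1943] toolx [0.961 0.277 0.   ] tooly [ 0.277 -0.961 -0.   ] z [-0.  0. -1.] F [-0.8  0.2 -0.1] w 0.997 ff 0.0
[0.076, 0.006, 0.091] turn z -0.0
[0.076, 0.006, 0.091] turn z -0.0
[0.076, 0.006, 0.091] turn z -0.0
[0.076, 0.006, 0.091] turn z -0.0
--
```

Emit:
move_arm --deltas '[[[0.076,0.006,0.09],[0,0,0],1],[[0.076,0.006,0.09],[0,0,0],1],[[0.076,0.006,0.09],[0,0,0],1],[[0.076,0.006,0.09],[0,0,0],1],[[0,0,0],[0,0,0],1],[[0,0,0.1],[0,0,0],1],[[0,0,0.1],[0,0,0],0.8],[[0,0,0.1],[0,0,0],0.7],[[0,0,0.1],[0,0,0],0.6],[[0,0,0.052],[0,0,0],0.6],[[0,0,0],[0,0,0],0.6],[[0,0,0],[0,0,0],0.6]]' --grip_force 30

```text
time: 8.17
eef_pos: [0.5964, -0.0894, 0.0731]
tcp_rot: [-3.111, -0.438, 0.0]
contact_force: [0.7, 0.7, -0.5]
gripper_width: 0.647
finger_force: 0.0
```

```bash
python3 - <<'E'
from h import *
p,r=rep(); print((np.array([.5955,-.0883])-p[:2])@r[:2,:2])
E
```

```text
t 8.17 tcp [ 0.5964 -0.0894  0.0731] toolx [0.961 0.276 0.   ] tooly [ 0.276 -0.961 -0.   ] z [-0.  0. -1.] F [ 0.7  0.7 -0.5] w 0.647 ff 0.0
[-0.00057156 -0.00134271]
```

Close gently and lift.

Emit:
move_arm --deltas '[[[-0.004,-0.008,0],[0,0,0],0.3],[[0,0,0],[0,0,0],0.2],[[0,0,0],[0,0,0],0],[[0,0,0],[0,0,0],0],[[0,0,0],[0,0,0],0],[[0,0,0],[0,0,0],0],[[0,0,0],[0,0,0],0],[[0,0,0],[0,0,0],0]]' --grip_force 30

```text
time: 8.83
eef_pos: [0.5961, -0.0891, 0.0732]
tcp_rot: [3.111, 0.437, 0.002]
contact_force: [-0.5, 0.4, 4.5]
gripper_width: 0.346
finger_force: 30.0
```

Emit:
move_arm --deltas '[[[0,0,-0.08],[0,0,0],0],[[0,0,-0.14],[0,0,0],0],[[0,0,-0.14],[0,0,0],0],[[0,0,-0.14],[0,0,0],0],[[0,0,-0.14],[0,0,0],0],[[0,0,0],[0,0,0],0],[[0,0,0],[0,0,0],0]]'

```text
time: 9.42
eef_pos: [0.5961, -0.089, 0.1698]
tcp_rot: [3.11, 0.437, 0.003]
contact_force: [-0.9, 0.6, -2.1]
gripper_width: 0.342
finger_force: 30.0
```

```bash
python3 - <<'E'
from h import *
plan([.6023,.1914,.166],-.475,16)
E
```

```text
t 9.42 tcp [ 0.5961 -0.089   0.1698] toolx [0.961 0.276 0.002] tooly [ 0.276 -0.961  0.001] z [ 0.002 -0.    -1.   ] F [-0.9  0.6 -2.1] w 0.342 ff 30.0
[0.035, -0.112, 0.002] turn z 0.425
[0.031, -0.113, 0.002] turn z 0.425
[0.028, -0.113, 0.002] turn z 0.425
[0.025, -0.114, 0.002] turn z 0.425
[0.021, -0.115, 0.002] turn z 0.425
[0.018, -0.115, 0.002] turn z 0.425
[0.014, -0.116, 0.002] turn z 0.425
[0.011, -0.116, 0.002] turn z 0.425
[0.007, -0.117, 0.001] turn z 0.425
[0.004, -0.117, 0.001] turn z 0.425
[0.001, -0.117, 0.001] turn z 0.425
[-0.003, -0.117, 0.001] turn z 0.425
[-0.006, -0.117, 0.001] turn z 0.425
[-0.01, -0.116, 0.001] turn z 0.425
[-0.013, -0.116, 0.001] turn z 0.425
[-0.017, -0.116, 0.001] turn z 0.425
--
```

Emit:
move_arm --deltas '[[[0.035,-0.112,0],[0,0,0.425],0],[[0.031,-0.113,0],[0,0,0.425],0],[[0.028,-0.113,0],[0,0,0.425],0],[[0.025,-0.114,0],[0,0,0.425],0],[[0.021,-0.115,0],[0,0,0.425],0],[[0.018,-0.115,0],[0,0,0.425],0],[[0.014,-0.116,0],[0,0,0.425],0],[[0.011,-0.116,0],[0,0,0.425],0],[[0.007,-0.117,0],[0,0,0.425],0],[[0.004,-0.117,0],[0,0,0.425],0],[[0,-0.117,0],[0,0,0.425],0],[[-0.003,-0.117,0],[0,0,0.425],0],[[-0.006,-0.117,0],[0,0,0.425],0],[[-0.01,-0.116,0],[0,0,0.425],0],[[-0.013,-0.116,0],[0,0,0.425],0],[[-0.017,-0.116,0],[0,0,0.425],0],[[0,0,0],[0,0,0],0],[[0,0,0],[0,0,0],0],[[0,0,0],[0,0,0],0]]'

```text
time: 11.0
eef_pos: [0.6012, 0.1904, 0.1674]
tcp_rot: [3.125, -0.306, -0.003]
contact_force: [-0.1, 0.3, -2.4]
gripper_width: 0.343
finger_force: 30.0
```

```bash
python3 - <<'E'
from h import *
p,r=rep()
ims=[vision.read_camera(n) for n in("wrist","scene","side")]
f=lambda i,s: cv2.resize(i,None,fx=s,fy=s,interpolation=cv2.INTER_CUBIC)
a=ims[0][0:300,150:410][:, :,::-1]; b=f(ims[1][200:300,300:400,::-1],3); c=f(ims[2][190:290,165:265,::-1],3)
[cv2.imwrite(f"pics/h_{n}.png",i[:,:,::-1]) for n,i in zip("abc",ims)]
cv2.imwrite("pics/h0.png",np.hstack([a[:,20:220],b,c]))
plan([.6023,.1914,.136],0,3)
E
```

```text
t 11.0 tcp [0.6012 0.1904 0.1674] toolx [ 0.981 -0.194 -0.001] tooly [-0.194 -0.981  0.001] z [-0.002 -0.001 -1.   ] F [-0.1  0.3 -2.4] w 0.343 ff 30.0
t 11.15 tcp [0.6017 0.1901 0.1682] toolx [ 0.981 -0.195 -0.   ] tooly [-0.195 -0.981  0.001] z [-0.001 -0.001 -1.   ] F [-0.6  0.6 -0.4] w 0.342 ff 30.0
[0.001, -0.003, 0.071] turn z -0.0
[0.001, -0.003, 0.071] turn z -0.0
[0.001, -0.003, 0.071] turn z -0.0
--
```

View pics/h0.png

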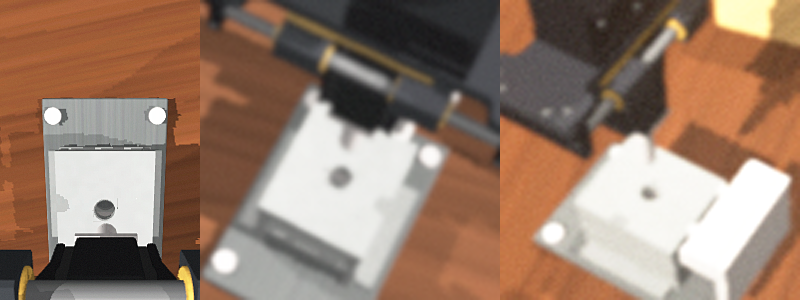

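Picture: hole open and unobstructed — wrist (274,210), scene (346.7,259), side (214,254); shank tip hangs above it, seen at scene (348.5,247) and side (215.5,242).

```bash
python3 - <<'E'
from h import *
m=vision.camera_model("wrist");S=vision.camera_model("scene");D=vision.camera_model("side")
im=cv2.imread("pics/h_a.png"); g=cv2.cvtColor(im,cv2.COLOR_BGR2GRAY)
k=np.zeros_like(g); k[192:222,258:290]=g[192:222,258:290]<120
c=max(cv2.findContours(k,cv2.RETR_EXTERNAL,cv2.CHAIN_APPROX_NONE)[0],key=cv2.contourArea)
(u,v),rad=cv2.minEnclosingCircle(c); print(u,v,rad,"hole",onz(m,u,v,.066).round(4))
print("hole scene/side",onz(S,346.7,259,.066).round(4),onz(D,214,254,.066).round(4))
print("tip",tri(ray(S,348.5,247.5),ray(D,215,242)))
E
```

```text
274.46893310546875 209.38198852539062 9.824310302734375 hole [0.6029 0.191  0.066 ]
hole scene/side [0.603  0.1922 0.066 ] [0.6012 0.1911 0.066 ]
tip (array([0.59762778, 0.18717697, 0.10806204]), np.float64(0.004372194264410069))
```

Emit:
move_arm --deltas '[[[0.002,-0.005,0.09],[0,0,0],0],[[0.002,-0.005,0.09],[0,0,0],0],[[0,0,0.06],[0,0,0],0],[[0,0,0.02],[0,0,0],0],[[0,0,0],[0,0,0],0],[[0,0,0],[0,0,0],0],[[0,0,0],[0,0,0],0]]'

```text
time: 11.73
eef_pos: [0.6028, 0.193, 0.13]
tcp_rot: [-3.126, 0.306, -0.001]
contact_force: [1.0, -0.3, -1.9]
gripper_width: 0.341
finger_force: 30.0
```

```bash
python3 - <<'E'
from h import *
p,r=rep(); print((np.array([.6025,.1914])-p[:2])@r[:2,:2]/.15)
E
```

```text
t 11.73 tcp [0.6028 0.193  0.13  ] toolx [ 0.981 -0.194  0.001] tooly [-0.194 -0.981 -0.   ] z [ 0.001  0.    -1.   ] F [ 1.  -0.3 -1.9] w 0.341 ff 30.0
[0.0003378  0.01104994]
```

Emit:
move_arm --deltas '[[[0,0.011,0],[0,0,0],0],[[0,0,0],[0,0,0],0],[[0,0,0.012],[0,0,0],0],[[0,0,0.012],[0,0,0],0],[[0,0,0.01],[0,0,0],0],[[0,0,0.007],[0,0,0],0],[[0,0,0.007],[0,0,0],0]]'

```text
time: 12.32
eef_pos: [0.6021, 0.1912, 0.1221]
tcp_rot: [3.127, -0.306, -0.0]
contact_force: [0.8, 0.9, -0.8]
gripper_width: 0.34
finger_force: 30.0
```

Emit:
move_arm --deltas '[[[0,0,0.007],[0,0,0],0],[[0,0,0.007],[0,0,0],0]]'

```text
time: 12.48
eef_pos: [0.6023, 0.1912, 0.1202]
tcp_rot: [-3.127, 0.306, -0.0]
contact_force: [-0.1, -0.3, -1.4]
gripper_width: 0.344
finger_force: 30.0
```

Emit:
move_arm --deltas '[[[0,0,0.007],[0,0,0],0],[[0,0,0.007],[0,0,0],0],[[0,0,0.007],[0,0,0],0]]'

```text
time: 12.73
eef_pos: [0.6027, 0.191, 0.1173]
tcp_rot: [-3.127, 0.307, -0.001]
contact_force: [1.8, -0.3, -1.0]
gripper_width: 0.34
finger_force: 30.0
```

Emit:
move_arm --deltas '[[[0,0,0.007],[0,0,0],0],[[0,0,0.007],[0,0,0],0],[[0,0,0.007],[0,0,0],0],[[0,0,0.007],[0,0,0],0]]'

```text
time: 13.07
eef_pos: [0.6026, 0.191, 0.113]
tcp_rot: [-3.127, 0.307, -0.001]
contact_force: [2.8, -1.6, 0.1]
gripper_width: 0.34
finger_force: 30.0
```

Emit:
move_arm --deltas '[[[0.005,0.001,0],[0,0,0],0],[[0,0,0.01],[0,0,0],0],[[0,0,0.01],[0,0,0],0],[[0,0,0.01],[0,0,0],0],[[0,0,0.01],[0,0,0],0]]'

```text
time: 13.48
eef_pos: [0.6028, 0.1909, 0.1067]
tcp_rot: [3.127, -0.306, -0.0]
contact_force: [1.5, -1.1, -0.5]
gripper_width: 0.346
finger_force: 30.0
```

Emit:
move_arm --deltas '[[[0,0,0.01],[0,0,0],0],[[0,0,0.01],[0,0,0],0],[[0,0,0.01],[0,0,0],0],[[0,0,0.01],[0,0,0],0]]'

```text
time: 13.82
eef_pos: [0.6028, 0.191, 0.1007]
tcp_rot: [-3.127, 0.306, 0.0]
contact_force: [1.0, -0.8, -0.6]
gripper_width: 0.346
finger_force: 30.0
```

Emit:
move_arm --deltas '[[[0,0,0.01],[0,0,0],0],[[0,0,0.01],[0,0,0],0],[[0,0,0.01],[0,0,0],0],[[0,0,0.01],[0,0,0],0],[[0,0,0.01],[0,0,0],0]]'

```text
time: 14.23
eef_pos: [0.6028, 0.1909, 0.0932]
tcp_rot: [-3.127, 0.306, 0.0]
contact_force: [-0.1, -0.1, -2.2]
gripper_width: 0.343
finger_force: 30.0
```

Emit:
move_arm --deltas '[[[0,0,0.01],[0,0,0],0],[[0,0,0.01],[0,0,0],0],[[0,0,0.01],[0,0,0],0],[[0,0,0.01],[0,0,0],0],[[0,0,0.01],[0,0,0],0],[[0,0,0.01],[0,0,0],0]]'

```text
time: 14.73
eef_pos: [0.6028, 0.1909, 0.0842]
tcp_rot: [-3.127, 0.306, 0.0]
contact_force: [1.0, 0.1, -1.1]
gripper_width: 0.344
finger_force: 30.0
```

Emit:
move_arm --deltas '[[[0,0,0.01],[0,0,0],0],[[0,0,0.01],[0,0,0],0],[[0,0,0.01],[0,0,0],0],[[0,0,0.01],[0,0,0],0],[[0,0,0.01],[0,0,0],0],[[0,0,0.01],[0,0,0],0]]'

```text
time: 15.23
eef_pos: [0.6028, 0.1909, 0.0752]
tcp_rot: [-3.127, 0.306, 0.0]
contact_force: [0.6, -0.5, -2.1]
gripper_width: 0.341
finger_force: 30.0
```

Emit:
move_arm --deltas '[[[0,0,0.006],[0,0,0],0],[[0,0,0.006],[0,0,0],0],[[0,0,0],[0,0,0],0]]'

```text
time: 15.48
eef_pos: [0.6028, 0.1909, 0.0734]
tcp_rot: [-3.127, 0.306, 0.0]
contact_force: [0.6, 0.3, -1.7]
gripper_width: 0.342
finger_force: 30.0
```

Emit:
move_arm --deltas '[[[0,0,0.005],[0,0,0],0],[[0,0,0],[0,0,0],0]]'

```text
time: 15.65
eef_pos: [0.6029, 0.1909, 0.0733]
tcp_rot: [3.127, -0.306, 0.0]
contact_force: [-1.2, -1.5, 3.3]
gripper_width: 0.344
finger_force: 30.0
```

Emit:
move_arm --deltas '[[[0,0,0.004],[0,0,0],0],[[0,0,0],[0,0,0],0]]'

```text
time: 15.82
eef_pos: [0.6029, 0.1909, 0.0733]
tcp_rot: [3.126, -0.306, 0.0]
contact_force: [-3.7, -2.8, 8.3]
gripper_width: 0.344
finger_force: 30.0
```

Seated (flush, 8 N). Release and back off upwards.

Emit:
move_arm --deltas '[[[0,0,0],[0,0,0],0.7],[[0,0,0],[0,0,0],0.7],[[0,0,0],[0,0,0],0.7],[[0,0,0],[0,0,0],0.7],[[0,0,0],[0,0,0],0.7],[[0,0,-0.05],[0,0,0],0.7],[[0,0,-0.1],[0,0,0],0.7],[[0,0,-0.15],[0,0,0],0.8],[[0,0,-0.2],[0,0,0],1],[[0,0,-0.2],[0,0,0],1],[[-0.2,0,-0.2],[0,0,0],1],[[-0.2,0,0],[0,0,0],1],[[0,0,0],[0,0,0],1],[[0,0,0],[0,0,0],1],[[0,0,0],[0,0,0],1]]'

```text
time: 17.07
eef_pos: [0.5449, 0.202, 0.207]
tcp_rot: [3.126, -0.307, 0.001]
contact_force: [0.7, -0.6, -0.2]
gripper_width: 0.998
finger_force: 0.0
```

```bash
python3 - <<'E'
from h import *
rep()
ims=[vision.read_camera(n)[:,:,::-1] for n in("wrist","side")]
c=cv2.resize(ims[1][190:310,165:295],None,fx=2.6,fy=2.6,interpolation=cv2.INTER_CUBIC)
o=np.zeros((420,360+c.shape[1],3),np.uint8); o[:,:360]=ims[0][:,100:460]; o[:c.shape[0],360:]=c; cv2.imwrite("pics/end.png",o)
E
```

```text
t 17.07 tcp [0.5449 0.202  0.207 ] toolx [ 0.981 -0.194  0.001] tooly [-0.194 -0.981  0.   ] z [ 0.001 -0.    -1.   ] F [ 0.7 -0.6 -0.2] w 0.998 ff 0.0
```

View pics/end.png

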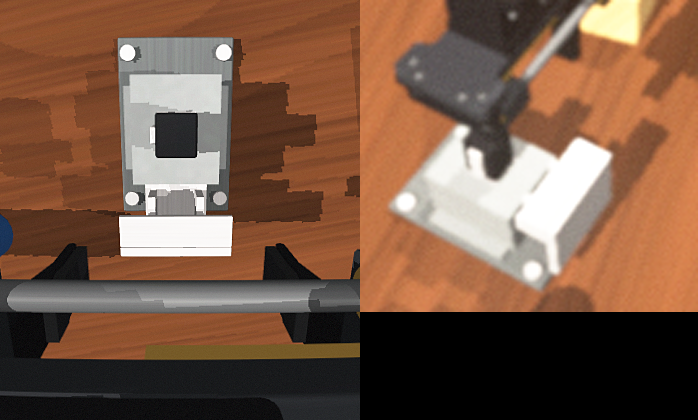

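The head sits upright and flush on the receiver at picture (176,135). The button is sprung out at (152,134), the rest is home, and the gripper is clear.

```bash
python3 -c "
from station import job; print(job.finish_job())"
```

```text
the job is handed in; nothing more can be done
None
```

I pushed the drawbar home, seated the pin flush with its button released, and handed the job in at about 17 s with the gripper clear; the hand-in returned no verdict, and the balls, out of camera view, are inferred locked from the sprung-out button.

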